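# Level the pour-over coffee stand with its screw foot and set the dripper in the ring

## Task

The coffee stand rocks because the levelling foot at its left front corner is screwed up too far. Turn the foot's black knob clockwise, seen from above, until the rubber pad just touches the worktop and takes a light share of the weight, so that the stand no longer rocks but still stands on its other three feet too, and let go. Then take the white dripper by its handle and set it gently into the stand's ring, seated flat; leave the mug standing on the board and the things round about where they are.

Things in the scene. Friction and masses are not known exactly. Their poses are not given: they have to be found in the camera images.
- stand: Coffee stand, loose, 2.3 kg: wooden board 220 x 340 mm, top 40 mm above the worktop, on firm fixed feet at (88, 148), (88, -148), (-88, -148) mm and the levelling foot at (-88, 148). Black post 16 mm thick, 187 mm high at (78, -120) carries the ring. The levelling foot hangs 0.7 to 3.1 mm clear. Origin under the board's centre at the feet's undersides; x ahead, y left, z up.
- level_foot: Levelling foot, one piece: knob, thread through the board, rubber pad 27 mm across. Clockwise from above screws it and its knob down, 5 mm a turn, any number of turns; it stays as left; takes 0.05 N m. Origin on its axis, nominally the pad's underside, z up; the pad is pushed on by hand, so it really ends up to 1 mm above or below. It gives 1 mm for about 8 N.
- knob (a point): Centre of the foot's round black fluted knob, 40 mm across, 26 mm high, on the axis 68 mm above the foot's origin; the board's top is about 30 mm below it. Pressing down on the knob with 5 to 6.5 N rocks the stand until the pad lands (the knob sinks by 0.92 of the gap); once the foot bears weight that push no longer moves it.
- worktop: The kitchen worktop on which everything stands; its flat top is at z = 0.
- dripper: White ceramic dripper, 0.26 kg, 95 mm high: spigot 56 mm across, 22 mm high; above it a flange 104 mm across, 7 mm thick; then an open cone, 112 mm across at the rim. Origin at the centre of its underside, z up; the handle points along its -x. It starts upright on the worktop to the right, handle towards the robot within 0.4 rad.
- handle (a point): Grip point in the outer bar of the dripper's handle, a flat upright loop 11 mm thick (along the dripper's y) in its x-z plane: 78 mm from the dripper's axis, 64 mm above its underside. The loop spans 40 to 86 mm above the underside and reaches out to 89 mm from the axis; the outer bar is 20 mm wide.
- ring_seat (a point): Centre of the top face of the stand's level black ring, 185 mm above the worktop: opening 72 mm, outside 100 mm, 10 mm thick. Seated, the dripper's spigot hangs in the ring and its flange lies on it, the dripper's origin 22 mm below this point, with up to 8 mm play sideways.
- mug: White mug 87 mm across, 96 mm high, standing on the board under the ring; it stays there, upright. Origin at its underside, 17 mm from the centre of its round body.
- salt_shaker: Salt shaker, 44 mm across and 90 mm high, on the worktop to the left of the stand; leave it. Origin at its underside.
- spice_a: Spice jar with a red lid, 45 mm across and 106 mm high, on the worktop close behind the stand; leave it. Origin at its underside.
Not all that is in view belongs to the job. What is shaped like the mug but blue is not meant.

How it is judged:
By the outcome, as a careful person would: the job done as asked, in the order asked, and still so for the second after the job is handed in, with the robot touching nothing.
It also fails if it takes over 72 s, if anything falls off the work surface, if the arm or the gripper's body presses on something with over 40 N, if the wrist force passes 120 N, or if a joint passes its speed limit or range.

## Robot

A 6-joint arm with a two-finger parallel gripper is mounted at the origin on a cart in front of the work surface, level with it; the furniture and walls round the work are solid. World frame = base frame: x ahead of the robot, y to its left, z up, the work surface at z = 0. Lengths are in mm, angles in rad, forces in N, time in s.
With the tool pointing down it reaches from about 300 to 1000 mm from the base axis. Payload 5.1 kg.
Tool frame: the origin (TCP) lies at the very end of the fingers, on their centre line; the grasp point (between the pads) lies tcp_to_grasp behind it (tcp_to_grasp is the distance from the TCP to the grasp point, in mm); z points along the fingers, y is the line along which they close (so a half turn about z gives the same grasp; the last joint's range is limited). The gripper opens to 95 mm and grips with 3 to 60 N. Pads are 20 mm wide; open, the fingers measure 119 mm over their backs; the gripper's body (75 mm by 180 mm) begins 59 mm behind the grasp point.
Start: joints at [1.032, 0.124, 1.65, -0, 1.367, -0.083], TCP at [286.135, 583.619, 214.656] pointing down, gripper open.
Joint ranges: [-2.61, 2.61], [-1.02, 2.33], [0.03, 2.71], [-1.35, 4.49], [0.32, 2.68], [-2.91, 2.91]. Speed limits (rad/s): [2.57, 2.57, 3.14, 3.14, 3.14, 3.14].

## Interface

Orientations are given as a unit quaternion [w, x, y, z].
In Python, from rig import sense, get_image, job_done, tcp_to_grasp gives the robot as it stands.
- The arm moves only by the shell command python3 -m pendant 'ROWS' [FORCE]. ROWS is JSON, a list of rows, each a list of 3 entries, a list of its own where there are three numbers: the turn, a rotation vector about the tool's x, y, z in degrees, then the shift along the tool's x, y, z in cm, then the finger opening in cm, from 0 to 9.51. A call has 1 to 5 rows; each row shifts and turns the commanded pose from where the row before left it, along the tool's axes as they then stand; what a row does not reach is not made up. A row lasts 1/12 s, in which the tool goes at most 41.7 mm and 7.16 degrees, less where a joint would pass 70% of its speed; a pose out of reach is approached as far as the arm can. A call with a gripper value outside its range is refused whole. The fingers move at their own pace and stop on an object; FORCE is the grip in N (left out, the last holds). Time passes only in rows, so rows that do not move let the fingers close. It gives the time, the measured TCP pose, the force, the opening and the grip force at its end, in the units of the state.
- sense(): the state, without advancing time (a new reading comes with each control period).
- get_image(name): name is "side" or "top"; returns a dict with "color" (420x560x3 uint8, red, green, blue), "fovy" (degrees; the focal length in pixels is half the picture's height over the tangent of half this angle, whatever the lens; pixels are square), "cx", "cy" (the principal point, pixels), "rvec" (rotation vector, rad) and "tvec" (3), from world to camera coordinates, as OpenCV has them. Camera axes: x right, y down, z forward; pixel columns grow to the right and rows downward; lengths in mm; the calibration is good to about 2 mm. A picture is of the moment at which its call begins. There is no depth.
- job_done(): hands the job in; it is judged then, once.
The state is a dict: "time": time; "joint_positions": joint angles; "joint_velocities": joint speeds; "joint_efforts": joint torques, N m; "eef_pos": TCP position; "tool_rot": TCP orientation; "force": force on the tool from outside, world axes, zero at the start; "moment": the same for the moment, N m; "opening": opening from 0.0 (shut) to 1.0 (fully open); "grip_force": force on a finger pad.
Only numpy, scipy, OpenCV 4.12 (cv2) and the standard library are available. Lean on these libraries where they do the work, as an engineer would, in place of code of your own. Each camera call takes 0.05 s, during which the arm holds its last target. There are 200 camera calls.

## Working session

There is one attempt and no reset: what is moved stays moved. The work goes in short steps, Python scripts to look and compute and a shell command to move; the robot and the scene stay as the last step left them, time stands still between calls to the robot, and variables do not carry over. Pictures are saved under pics/ and viewed, at most 10 in all, crops included, and the job is handed in when it is done.

```bash
ls; mkdir -p pics; python3 - <<'E'
from rig import sense,get_image,tcp_to_grasp
import cv2,pickle
print(tcp_to_grasp, sense())
d={}
for n in("side","top"):
    i=get_image(n); d[n]=i
    cv2.imwrite(f"pics/{n}0.png",cv2.resize(i["color"][:,:,::-1],(800,600),interpolation=cv2.INTER_CUBIC))
    print({k:v for k,v in i.items() if k!="color"})
pickle.dump(d,open("im0.pkl","wb"))
E
```

```text
pics
18.8 {'time': 0.0, 'joint_positions': array([ 1.03239354e+00,  1.24498580e-01,  1.65164244e+00,  1.01796552e-05,
        1.36748671e+00, -8.26118209e-02]), 'joint_velocities': array([-0.0020091 , -0.00069876,  0.00033415,  0.00205716, -0.00024261,
       -0.00203184]), 'joint_efforts': array([-8.48294985e-05, -4.17586434e+01, -3.59932315e+01,  7.75779784e-02,
        4.89065540e-02, -1.51317336e-04]), 'eef_pos': array([285.82000414, 583.08850804, 213.40992174]), 'tool_rot': array([-3.15646207e-04,  2.25928813e-01,  9.74143283e-01, -9.67356089e-04]), 'force': array([0.17468644, 0.17729282, 0.18588466]), 'moment': array([ 0.0362834 , -0.03957531,  0.01834654]), 'grip_force': 0.0, 'opening': 0.999025286200671}
{'fovy': 49.20734618220136, 'cx': 286.740828829482, 'cy': 203.50238002445093, 'rvec': array([ 0.03176033,  2.76766756, -1.48181317]), 'tvec': array([ 571.26650016,   90.59316016, 1391.21078677])}
{'fovy': 48.458787712317786, 'cx': 277.3330951013089, 'cy': 207.24762903569857, 'rvec': array([ 2.16715792, -2.15940884,  0.13354085]), 'tvec': array([  18.11055345,  570.94319733, 1203.66971001])}
```

View pics/side0.png

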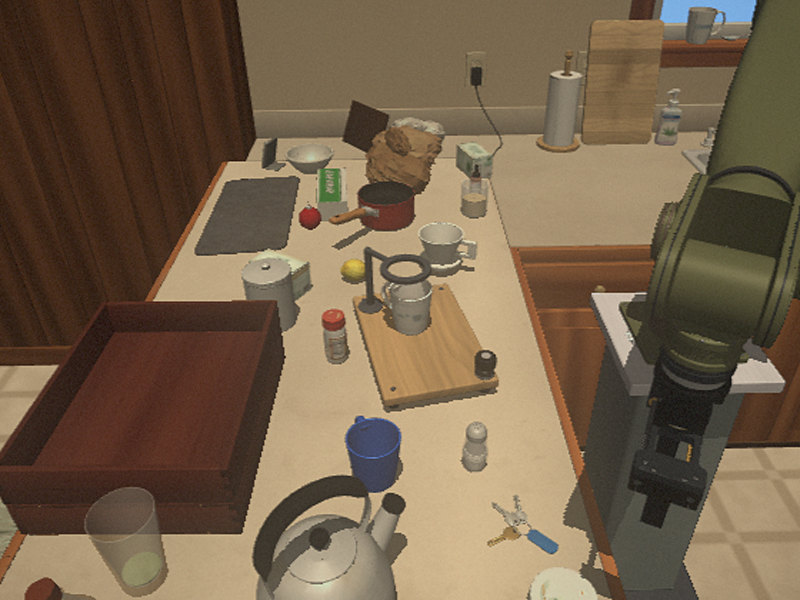

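View pics/top0.png

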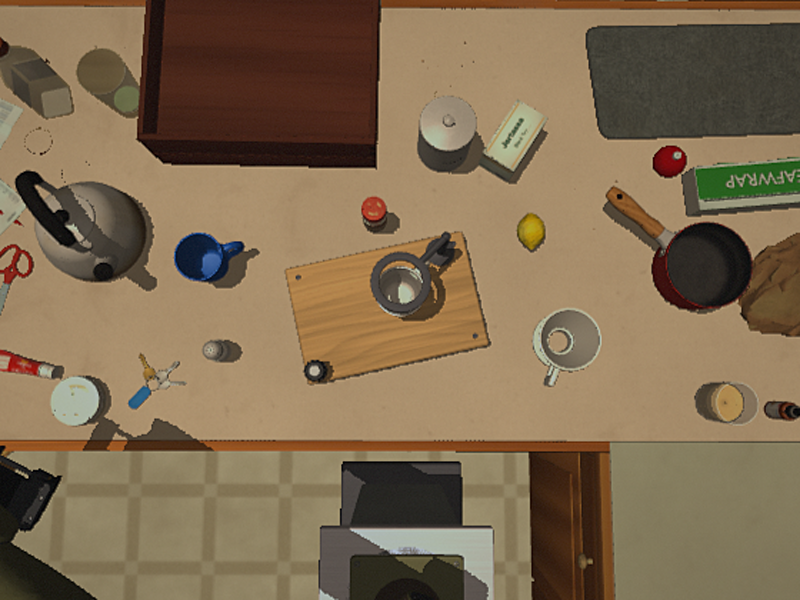

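The side picture shows the knob at about (486,360)/800, the ring at (406,268) and the dripper at (441,240). The top picture has the knob at (316,371), the ring at (402,282) and the dripper at (567,342), with its handle at (551,376). Next I'll make enlarged crops.

```bash
cat > h.py <<'E'
import numpy as np,cv2,pickle
from scipy.spatial.transform import Rotation as Ro
def cam(i):
    f=i["color"].shape[0]/2/np.tan(np.radians(i["fovy"])/2)
    return np.array([[f,0,i["cx"]],[0,f,i["cy"]],[0,0,1.]]),i["rvec"],i["tvec"]
def proj(i,p):
    K,r,t=cam(i); return cv2.projectPoints(np.array(p,float).reshape(-1,3),r,t,K,None)[0].reshape(-1,2)
def onz(i,uv,z):
    K,r,t=cam(i);R=cv2.Rodrigues(r)[0];c=-R.T@t
    d=R.T@np.linalg.inv(K)@np.array([*uv,1.]); return c+d*(z-c[2])/d[2]
def tri(a,ua,b,ub):
    P=[cam(x)[0]@np.c_[cv2.Rodrigues(x["rvec"])[0],x["tvec"]] for x in(a,b)]
    X=cv2.triangulatePoints(P[0],P[1],np.array(ua,float),np.array(ub,float))[:,0]; return X[:3]/X[3]
def crop(i,c0,r0,w,h,s,fn):
    im=cv2.resize(i["color"][r0:r0+h,c0:c0+w,::-1],None,fx=s,fy=s,interpolation=cv2.INTER_CUBIC)
    for k in range(0,w,20): cv2.putText(im,str(c0+k),(k*s,8),0,.3,(0,0,255)); cv2.line(im,(k*s,10),(k*s,16),(0,0,255))
    for k in range(0,h,20): cv2.putText(im,str(r0+k),(0,k*s+4),0,.3,(0,0,255)); cv2.line(im,(20,k*s),(26,k*s),(0,0,255))
    cv2.imwrite(fn,im)
E
python3 - <<'E'
from h import *
d=pickle.load(open("im0.pkl","rb"))
crop(d["side"],230,145,130,145,4,"pics/s1.png")
crop(d["top"],195,155,235,120,3,"pics/t1.png")
E
```

```text
(no output)
```

View pics/s1.png

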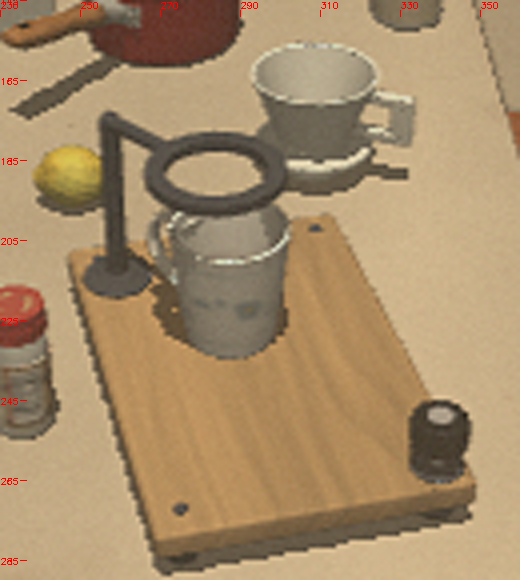

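View pics/t1.png

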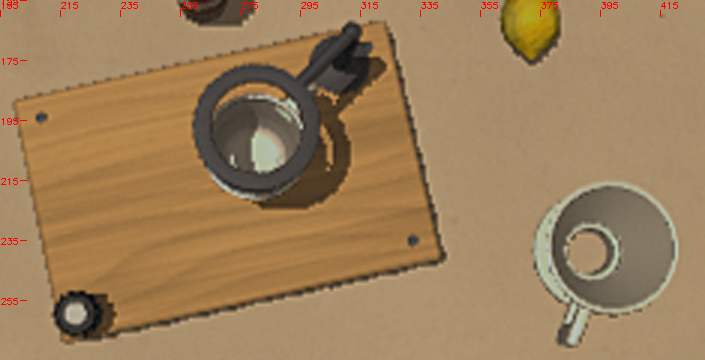

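```bash
cat > m.py <<'E'
from h import *
d=pickle.load(open("im0.pkl","rb"));S,T=d["side"],d["top"]
s=lambda u,v:(u/4+230-.4,v/4+145-.4); t=lambda u,v:(u/3+195-.3,v/3+155-.3)
def both(n,a,b):
    X=tri(S,s(*a),T,t(*b)); print(n,X.round(1),"err",(proj(S,X)[0]-s(*a)).round(1),(proj(T,X)[0]-t(*b)).round(1))
    return X
k=both("knobtop",(440,413),(76,313))
r=both("ring",(217,170),(256.5,128))
rim=both("rim",(314.5,77),(614,248))
ho=both("handle top outer",(405,99),(568,340))
both("hole spigot",(318,185),(593,252))
c=np.array([onz(T,t(*p),40)[:2] for p in((15,101),(384,22),(443,260),(65,338))])
print("corners",c.round(0).tolist(),"centre",c.mean(0)); 
# board: corner order (x+,y+),(x+,y-),(x-,y-),(x-,y+)
M=np.array([[110,170],[110,-170],[-110,-170],[-110,170]],float)
H=(M.T@(c-c.mean(0)));yaw=np.arctan2(H[0,1]-H[1,0],H[0,0]+H[1,1]);print("yaw",yaw)
R=np.array([[np.cos(yaw),-np.sin(yaw)],[np.sin(yaw),np.cos(yaw)]])
print("knob pred",c.mean(0)+R@[-88,148],"post",c.mean(0)+R@[78,-120])
print("handle dir",np.arctan2(*(ho-rim)[[1,0]]), np.hypot(*(ho-rim)[:2]))
E
python3 m.py
```

```text
knobtop [434.3 163.3  86.7] err [0.3 0. ] [ 0.  -0.3]
ring [577.2  14.3 184.5] err [0.4 0.1] [ 0.  -0.4]
rim [ 490.3 -286.5   91.3] err [0.4 0. ] [ 0.1 -0.5]
handle top outer [ 415.1 -246.5   90.8] err [0.8 0.1] [ 0.1 -1. ]
hole spigot [ 488.7 -297.3  -24.2] err [-0.8 -0.1] [-0.1  1. ]
corners [[620.0, 226.0], [692.0, -101.0], [481.0, -150.0], [412.0, 178.0]] centre [551.24980036  38.25739965]
yaw 0.21720659783532723
knob pred [433.42311511 163.81564208] post [653.27737754 -62.11377896]
handle dir 2.652649647769491 85.16601456117087
```

```bash
cat > go.py <<'E'
# go.py x y z yaw_deg(of tool y axis) : remaining shift (tool cm) and turn (deg) from measured pose
import sys;from h import *;from rig import sense
s=sense();q=s["tool_rot"];R=Ro.from_quat([q[1],q[2],q[3],q[0]]).as_matrix()
print("t%.2f"%s["time"],"pos",s["eef_pos"].round(2),"yaw_y %.1f"%np.degrees(np.arctan2(R[1,1],R[0,1])),"zaxis",R[:,2].round(4),"F",s["force"].round(2),"open %.3f grip %.1f"%(s["opening"],s["grip_force"]),"J",s["joint_positions"].round(2))
if len(sys.argv)>3:
    p=np.array([float(v) for v in sys.argv[1:4]]);print("shift cm",(R.T@(p-s["eef_pos"])/10).round(3))
    if len(sys.argv)>4:
        a=np.radians(float(sys.argv[4]));y=np.array([np.cos(a),np.sin(a),0]);z=np.array([0,0,-1.]);D=np.c_[np.cross(y,z),y,z]
        print("turn deg",np.degrees(Ro.from_matrix(R.T@D).as_rotvec()).round(2))
E
python3 -m pendant '[[[0,0,0],[-1.5,-1.5,0],0],[[0,0,0],[-2.9,-2.85,0],0],[[0,0,0],[-2.9,-2.85,0],0],[[0,0,0],[-2.9,-2.85,0],0],[[0,0,0],[-2.9,-2.85,0],0]]' 20
python3 -m pendant '[[[0,0,0],[-2.9,-2.85,0],0],[[0,0,0],[-2.9,-2.85,0],0],[[0,0,0],[-2.9,-2.85,0],0],[[0,0,0],[-2.9,-2.85,0],0],[[0,0,0],[-2.9,-2.85,0],0]]' 
python3 -m pendant '[[[0,0,0],[-2.9,-2.85,0],0],[[0,0,0],[-1.2,-1.2,0],0],[[0,0,0],[0,0,3],0],[[0,0,0],[0,0,3],0],[[0,0,0],[0,0,2.5],0]]'
python3 -m pendant '[[[0,0,0],[0,0,0],0],[[0,0,0],[0,0,0],0]]'
python3 go.py 434 163.5 105
```

```text
time: 0.52
eef_pos: [346.9, 408.3, 213.9]
tool_rot: [-0.0, 0.225, 0.974, -0.0]
force: [1.6, -0.2, 0.7]
opening: 0.706
grip_force: 0.0
time: 0.93
eef_pos: [414.3, 216.4, 214.3]
tool_rot: [-0.0, 0.226, 0.974, -0.0]
force: [0.6, -0.2, 1.2]
opening: 0.356
grip_force: 0.0
time: 1.35
eef_pos: [433.1, 163.1, 128.0]
tool_rot: [-0.0, 0.227, 0.974, -0.0]
force: [-0.1, -0.3, -0.5]
opening: 0.025
grip_force: 0.0
time: 1.52
eef_pos: [432.1, 163.6, 128.2]
tool_rot: [-0.002, 0.226, 0.974, -0.001]
force: [0.6, -0.0, -0.2]
opening: 0.006
grip_force: 0.0
t1.52 pos [432.12 163.56 128.19] yaw_y 63.9 zaxis [-0.0039 -0.001  -1.    ] F [ 0.6  -0.02 -0.23] open 0.006 grip 0.0 J [ 0.25 -0.23  2.14  0.    1.24 -0.87]
shift cm [-0.179  0.084  2.318]
```

```bash
python3 -m pendant '[[[0,0,0],[-0.15,0.1,3],0],[[0,0,0],[0,0,0.8],0],[[0,0,0],[0,0,0],0],[[0,0,0],[0,0,0],0]]'
for k in 1 2 3; do python3 -m pendant '[[[0,0,0],[0,0,0],0]]' >/dev/null; python3 go.py 434 163.5 83; done
python3 - <<'E'
from h import *;from rig import get_image
a,b=get_image("side"),get_image("top");pickle.dump({"side":a,"top":b},open("im1.pkl","wb"))
crop(a,310,200,60,75,8,"pics/a.png");crop(b,200,220,60,60,8,"pics/b.png")
A,B=cv2.imread("pics/a.png"),cv2.imread("pics/b.png")[:,:,:];A=A[:600]
o=np.zeros((600,800,3),np.uint8);A=A[:, :400];o[:600,:400]=A;o[:480,400:]=B[:,40:440];cv2.imwrite("pics/k2.png",o)
E
```

```text
time: 1.85
eef_pos: [435.6, 164.4, 92.7]
tool_rot: [0.0, 0.226, 0.974, 0.0]
force: [0.7, 0.3, 1.0]
opening: 0.004
grip_force: 0.0
t1.93 pos [436.29 164.55  93.52] yaw_y 63.9 zaxis [ 2.5e-03  6.0e-04 -1.0e+00] F [0.64 0.32 0.05] open 0.003 grip 0.0 J [ 0.25 -0.19  2.16 -0.    1.16 -0.87]
shift cm [ 0.162 -0.197  1.051]
t2.02 pos [436.32 164.54  93.48] yaw_y 63.9 zaxis [ 2.7e-03  7.0e-04 -1.0e+00] F [-0.05  0.55  0.02] open 0.005 grip 0.0 J [ 0.25 -0.19  2.16 -0.    1.16 -0.87]
shift cm [ 0.165 -0.197  1.048]
t2.10 pos [436.06 164.43  93.07] yaw_y 63.9 zaxis [ 2.2e-03  5.0e-04 -1.0e+00] F [0.73 0.78 0.58] open 0.001 grip 0.0 J [ 0.25 -0.19  2.17 -0.    1.16 -0.87]
shift cm [ 0.146 -0.176  1.006]
```

View pics/k2.png

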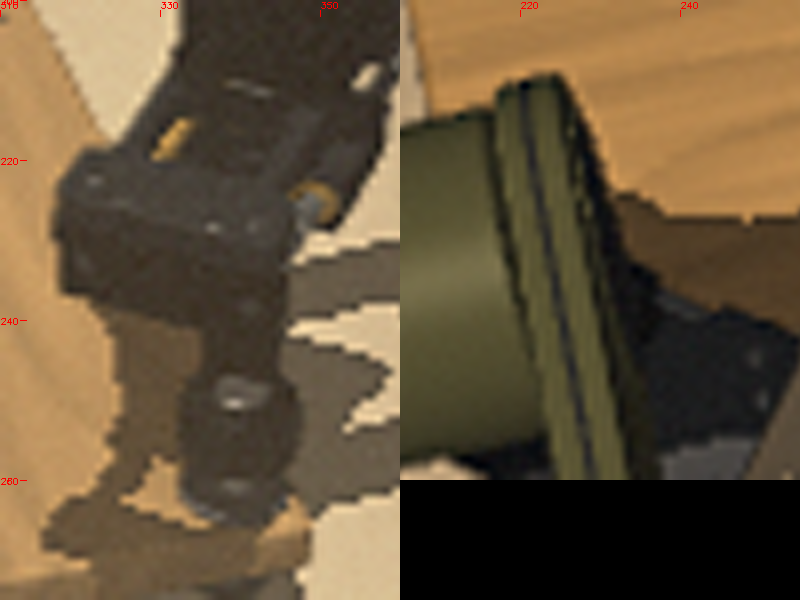

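The crop shows the closed fingertips centred just above the knob, with the knob cap at about (339,248) in the side view. Next I press down in small steps.

```bash
o(){ tr '\n' ' '|sed 's/tool_rot.*force: \[/F [/;s/opening.*//';echo; }
python3 -m pendant '[[[0,0,0],[0.15,-0.15,0.3],0],[[0,0,0],[0,0,0.2],0],[[0,0,0],[0,0,0],0]]'|o
python3 -m pendant '[[[0,0,0],[0,0,0.1],0],[[0,0,0],[0,0,0],0]]'|o
python3 -m pendant '[[[0,0,0],[0,0,0.1],0],[[0,0,0],[0,0,0],0]]'|o
python3 -m pendant '[[[0,0,0],[0,0,0.1],0],[[0,0,0],[0,0,0],0]]'|o
python3 -m pendant '[[[0,0,0],[0,0,0.05],0],[[0,0,0],[0,0,0],0]]'|o
python3 -m pendant '[[[0,0,0],[0,0,0.05],0],[[0,0,0],[0,0,0],0]]'|o
```

```text
time: 2.45 eef_pos: [432.6, 163.3, 85.9] F [0.6, 0.2, 1.3] 
time: 2.62 eef_pos: [433.0, 163.4, 85.3] F [-0.3, 0.4, -0.2] 
time: 2.78 eef_pos: [433.1, 163.5, 84.5] F [-0.7, 0.2, -0.2] 
time: 2.95 eef_pos: [433.1, 163.5, 83.5] F [0.0, -0.2, 0.0] 
time: 3.12 eef_pos: [433.2, 163.5, 83.1] F [0.4, -0.3, 0.1] 
time: 3.28 eef_pos: [433.2, 163.5, 82.6] F [0.6, -1.1, 0.0]
```

```bash
o(){ tr '\n' ' '|sed 's/tool_rot.*force: \[/F [/;s/opening.*//';echo; }
python3 -m pendant '[[[0,0,0],[0,0,0.04],0],[[0,0,0],[0,0,0],0]]'|o
python3 -m pendant '[[[0,0,0],[0,0,0.04],0],[[0,0,0],[0,0,0],0]]'|o
python3 -m pendant '[[[0,0,0],[0,0,0.04],0],[[0,0,0],[0,0,0],0]]'|o
python3 -m pendant '[[[0,0,0],[0,0,0.04],0],[[0,0,0],[0,0,0],0]]'|o
python3 -m pendant '[[[0,0,0],[0,0,0.04],0],[[0,0,0],[0,0,0],0]]'|o
python3 -m pendant '[[[0,0,0],[0,0,0.04],0],[[0,0,0],[0,0,0],0]]'|o
```

```text
time: 3.45 eef_pos: [433.2, 163.5, 82.2] F [-0.3, -0.1, 0.2] 
time: 3.62 eef_pos: [433.3, 163.5, 82.0] F [0.8, -0.1, 0.2] 
time: 3.78 eef_pos: [433.3, 163.5, 81.9] F [-1.5, -0.4, 4.3] 
time: 3.95 eef_pos: [433.2, 163.6, 81.5] F [-3.0, -0.1, 5.3] 
time: 4.12 eef_pos: [433.0, 163.6, 81.1] F [-3.2, 0.6, 6.2] 
time: 4.28 eef_pos: [432.9, 163.7, 80.7] F [-3.7, 0.6, 7.3]
```

```bash
o(){ tr '\n' ' '|sed 's/tool_rot.*force: \[/F [/;s/opening.*//';echo; }
python3 -m pendant '[[[0,0,0],[0,0,0.03],0],[[0,0,0],[0,0,0],0]]'|o
python3 -m pendant '[[[0,0,0],[0,0,0.03],0],[[0,0,0],[0,0,0],0]]'|o
python3 -m pendant '[[[0,0,0],[0,0,0.03],0],[[0,0,0],[0,0,0],0]]'|o
python3 -m pendant '[[[0,0,0],[0,0,0.03],0],[[0,0,0],[0,0,0],0]]'|o
```

```text
time: 4.45 eef_pos: [432.8, 163.7, 80.4] F [-4.3, 0.6, 7.6] 
time: 4.62 eef_pos: [432.6, 163.8, 80.1] F [-6.6, 0.7, 7.8] 
time: 4.78 eef_pos: [432.6, 163.8, 80.0] F [-5.9, 0.8, 8.9] 
time: 4.95 eef_pos: [432.6, 163.8, 79.9] F [-6.2, 0.4, 10.1]
```

```bash
o(){ tr '\n' ' '|sed 's/tool_rot.*force: \[/F [/;s/opening.*//';echo; }
python3 -m pendant '[[[0,0,0],[0,0,-0.9],0],[[0,0,0],[0,0,-0.8],6],[[0,0,0],[0,0,0],6],[[0,0,0],[0,0,0],6],[[0,0,0],[0,0,0],6]]' 8
python3 -m pendant '[[[0,0,0],[0,0,0],6.2],[[0,0,0],[0,0,0],6.2],[[0,0,0],[0,0,0],6.2],[[0,0,0],[0,0,0],6.2]]'
python3 go.py 433.3 163.5 52 63.9
```

```text
time: 5.37
eef_pos: [433.3, 163.4, 96.0]
tool_rot: [0.0, 0.226, 0.974, 0.0]
force: [-0.1, 0.0, 0.4]
opening: 0.229
grip_force: 0.0
time: 5.7
eef_pos: [433.1, 163.4, 95.8]
tool_rot: [-0.0, 0.226, 0.974, -0.0]
force: [0.6, -0.2, -0.5]
opening: 0.512
grip_force: 0.0
t5.70 pos [433.06 163.44  95.77] yaw_y 63.9 zaxis [-5.e-04 -1.e-04 -1.e+00] F [ 0.62 -0.24 -0.48] open 0.512 grip 0.0 J [ 0.24 -0.19  2.17  0.    1.17 -0.87]
shift cm [-0.02   0.017  4.377]
turn deg [-0.02 -0.02 -0.02]
```

```bash
o(){ tr '\n' ' '|sed 's/tool_rot.*force: \[/F [/';echo; }
python3 -m pendant '[[[0,0,0],[0,0,0],6.2],[[0,0,0],[0,0,0.6],6.2],[[0,0,0],[0,0,1.5],6.2],[[0,0,0],[0,0,1.5],6.2],[[0,0,0],[0,0,0.75],6.2]]'|o
python3 -m pendant '[[[0,0,0],[0,0,0],3.5],[[0,0,0],[0,0,0],3.5],[[0,0,0],[0,0,0],3.5],[[0,0,0],[0,0,0],3.5],[[0,0,0],[0,0,0],3.5]]' 8 |o
python3 go.py
```

```text
time: 6.12 eef_pos: [432.0, 163.1, 50.5] F [-0.4, 0.0, -0.6] opening: 0.655 grip_force: 0.0 
time: 6.53 eef_pos: [434.2, 164.1, 53.5] F [1.7, 2.3, -1.1] opening: 0.419 grip_force: 8.0 
t6.53 pos [434.18 164.11  53.52] yaw_y 63.9 zaxis [ 0.0025  0.0015 -1.    ] F [ 1.71  2.29 -1.08] open 0.419 grip 8.0 J [ 0.25 -0.13  2.2   0.    1.08 -0.87]
```

```bash
o(){ tr '\n' ' '|sed 's/force: \[/F [/';echo; }
python3 -m pendant '[[[0,0,6],[0,0,0.008],3.5],[[0,0,6],[0,0,0.008],3.5],[[0,0,6],[0,0,0.008],3.5],[[0,0,6],[0,0,0.008],3.5],[[0,0,6],[0,0,0.009],3.5]]'|o
python3 -m pendant '[[[0,0,6],[0,0,0.008],3.5],[[0,0,6],[0,0,0.008],3.5],[[0,0,6],[0,0,0.008],3.5],[[0,0,6],[0,0,0.008],3.5],[[0,0,6],[0,0,0.009],3.5]]'|o
python3 -m pendant '[[[0,0,6],[0,0,0.008],3.5],[[0,0,6],[0,0,0.008],3.5],[[0,0,6],[0,0,0.008],3.5],[[0,0,6],[0,0,0.008],3.5],[[0,0,6],[0,0,0.009],3.5]]'|o
python3 -m pendant '[[[0,0,6],[0,0,0.008],3.5],[[0,0,6],[0,0,0.008],3.5],[[0,0,6],[0,0,0.008],3.5],[[0,0,6],[0,0,0.008],3.5],[[0,0,6],[0,0,0.009],3.5]]'|o
python3 -m pendant '[[[0,0,0],[0,0,0],3.5],[[0,0,0],[0,0,0],3.5]]'|o
python3 go.py 433.3 163.5 52
```

```text
time: 6.95 eef_pos: [434.5, 164.4, 53.1] tool_rot: [0.001, 0.473, 0.881, 0.002] F [3.1, 5.6, -1.8] opening: 0.42 grip_force: 8.0 
time: 7.37 eef_pos: [434.9, 164.6, 52.8] tool_rot: [0.001, 0.685, 0.729, 0.002] F [4.7, 4.8, -3.7] opening: 0.417 grip_force: 8.0 
time: 7.78 eef_pos: [435.3, 164.5, 52.4] tool_rot: [0.0, 0.85, 0.527, 0.003] F [6.3, 3.5, -3.6] opening: 0.418 grip_force: 8.0 
time: 8.2 eef_pos: [435.7, 164.2, 52.0] tool_rot: [-0.0, 0.957, 0.289, 0.003] F [6.6, 2.2, -4.6] opening: 0.421 grip_force: 8.0 
time: 8.37 eef_pos: [435.6, 164.2, 52.0] tool_rot: [-0.0, 0.957, 0.291, 0.003] F [6.9, 2.3, -3.8] opening: 0.419 grip_force: 8.0 
t8.37 pos [435.59 164.21  52.  ] yaw_y -56.1 zaxis [ 0.0062  0.002  -1.    ] F [ 6.88  2.33 -3.83] open 0.419 grip 8.0 J [ 0.24 -0.13  2.2   0.    1.07  1.22]
shift cm [-0.23  -0.068 -0.001]
```

```bash
o(){ tr '\n' ' '|sed 's/tool_rot.*force: \[/F [/';echo; }
python3 -m pendant '[[[0,0,0],[0,0,0],6.2],[[0,0,0],[0,0,0],6.2],[[0,0,0],[0,0,0],6.2]]'|o
python3 -m pendant '[[[0,0,0],[0,0,-1.5],6.2],[[0,0,0],[0,0,-1.5],5],[[0,0,0],[0,0,-0.6],0],[[0,0,0],[0,0,0],0],[[0,0,0],[0,0,0],0]]' |o
python3 -m pendant '[[[0,0,0],[0,0,0],0],[[0,0,0],[0,0,0],0],[[0,0,0],[0,0,0],0],[[0,0,0],[0,0,0],0],[[0,0,0],[0,0,0],0]]' |o
python3 go.py 433.3 163.5 83
```

```text
time: 8.62 eef_pos: [433.1, 163.4, 51.1] F [-0.8, -0.6, 0.0] opening: 0.577 grip_force: 0.0 
time: 9.03 eef_pos: [433.3, 163.5, 87.0] F [-0.4, 0.2, -0.6] opening: 0.427 grip_force: 0.0 
time: 9.45 eef_pos: [433.0, 163.4, 86.5] F [0.3, 0.5, 1.1] opening: 0.078 grip_force: 0.0 
t9.45 pos [432.96 163.42  86.48] yaw_y -56.1 zaxis [-8.e-04 -2.e-04 -1.e+00] F [0.31 0.51 1.06] open 0.078 grip 0.0 J [ 0.24 -0.18  2.17  0.    1.15  1.22]
shift cm [0.033 0.013 0.348]
```

```bash
o(){ tr '\n' ' '|sed 's/tool_rot.*force: \[/F [/;s/opening.*//';echo; }
python3 go.py 434.8 163.7 83 | tail -1
python3 -m pendant '[[[0,0,0],[-0.14,0.08,0.3],0],[[0,0,0],[0,0,0.1],0],[[0,0,0],[0,0,0],0],[[0,0,0],[0,0,0],0]]'|o
python3 -m pendant '[[[0,0,0],[0,0,0.05],0],[[0,0,0],[0,0,0],0],[[0,0,0],[0,0,0],0]]'|o
python3 -m pendant '[[[0,0,0],[0,0,0.04],0],[[0,0,0],[0,0,0],0],[[0,0,0],[0,0,0],0]]'|o
```

```text
shift cm [0.169 0.08  0.348]
time: 9.78 eef_pos: [432.4, 162.0, 82.7] F [-0.8, -0.3, 0.3] 
time: 10.03 eef_pos: [432.5, 162.1, 82.5] F [0.5, 0.3, 0.5] 
time: 10.28 eef_pos: [432.5, 162.0, 82.0] F [-0.2, -0.4, 0.1]
```

```bash
o(){ tr '\n' ' '|sed 's/tool_rot.*force: \[/F [/;s/opening.*//';echo; }
python3 -m pendant '[[[0,0,0],[0.29,0,0.05],0],[[0,0,0],[0,0,0.02],0],[[0,0,0],[0,0,0],0],[[0,0,0],[0,0,0],0]]'|o
python3 -m pendant '[[[0,0,0],[0,0,0.04],0],[[0,0,0],[0,0,0],0],[[0,0,0],[0,0,0],0]]'|o
python3 -m pendant '[[[0,0,0],[0,0,0.03],0],[[0,0,0],[0,0,0],0],[[0,0,0],[0,0,0],0]]'|o
python3 -m pendant '[[[0,0,0],[0,0,0.03],0],[[0,0,0],[0,0,0],0],[[0,0,0],[0,0,0],0]]'|o
python3 -m pendant '[[[0,0,0],[0,0,0.02],0],[[0,0,0],[0,0,0],0],[[0,0,0],[0,0,0],0]]'|o
python3 -m pendant '[[[0,0,0],[0,0,0.02],0],[[0,0,0],[0,0,0],0],[[0,0,0],[0,0,0],0]]'|o
python3 -m pendant '[[[0,0,0],[0,0,0.02],0],[[0,0,0],[0,0,0],0],[[0,0,0],[0,0,0],0]]'|o
python3 -m pendant '[[[0,0,0],[0,0,0.02],0],[[0,0,0],[0,0,0],0],[[0,0,0],[0,0,0],0]]'|o
```

```text
time: 10.62 eef_pos: [434.9, 163.7, 81.3] F [-0.6, 0.5, 0.2] 
time: 10.87 eef_pos: [434.9, 163.7, 80.9] F [-0.5, 0.6, -0.2] 
time: 11.12 eef_pos: [434.9, 163.6, 80.6] F [0.1, 0.0, 0.5] 
time: 11.37 eef_pos: [434.9, 163.7, 80.3] F [0.1, -1.0, -0.2] 
time: 11.62 eef_pos: [434.9, 163.7, 80.3] F [-0.8, 0.5, 1.8] 
time: 11.87 eef_pos: [435.0, 163.7, 80.3] F [-1.8, -0.8, 3.4] 
time: 12.12 eef_pos: [434.9, 163.7, 80.0] F [-2.2, -0.4, 5.7] 
time: 12.37 eef_pos: [434.9, 163.7, 79.9] F [-3.0, 0.0, 6.2]
```

```bash
o(){ tr '\n' ' '|sed 's/tool_rot.*force: \[/F [/;s/opening.*//';echo; }
python3 -m pendant '[[[0,0,0],[0,0,0.02],0],[[0,0,0],[0,0,0],0],[[0,0,0],[0,0,0],0]]'|o
python3 -m pendant '[[[0,0,0],[0,0,0.02],0],[[0,0,0],[0,0,0],0],[[0,0,0],[0,0,0],0]]'|o
python3 -m pendant '[[[0,0,0],[0,0,0.02],0],[[0,0,0],[0,0,0],0],[[0,0,0],[0,0,0],0]]'|o
python3 -m pendant '[[[0,0,0],[0,0,0.02],0],[[0,0,0],[0,0,0],0],[[0,0,0],[0,0,0],0]]'|o
python3 -m pendant '[[[0,0,0],[0,0,-0.16],0],[[0,0,0],[0,0,0],0],[[0,0,0],[0,0,0],0]]'|o
python3 -m pendant '[[[0,0,0],[0,0,-0.2],0],[[0,0,0],[0,0,0],0],[[0,0,0],[0,0,0],0]]'|o
```

```text
time: 12.62 eef_pos: [434.9, 163.8, 79.8] F [-3.6, -0.6, 7.3] 
time: 12.87 eef_pos: [434.8, 163.8, 79.7] F [-4.7, -0.6, 7.1] 
time: 13.12 eef_pos: [434.8, 163.8, 79.7] F [-3.7, -1.0, 9.5] 
time: 13.37 eef_pos: [434.8, 163.8, 79.6] F [-4.7, -0.8, 9.1] 
time: 13.62 eef_pos: [435.2, 163.7, 80.3] F [0.2, 0.7, 2.4] 
time: 13.87 eef_pos: [434.7, 163.6, 81.9] F [0.4, 0.2, 0.4]
```

```bash
o(){ tr '\n' ' '|sed 's/tool_rot.*force: \[/F [/';echo; }
python3 -m pendant '[[[0,0,0],[0,0,-0.2],6.2],[[0,0,0],[0,0,0],6.2],[[0,0,0],[0,0,0],6.2],[[0,0,0],[0,0,0],6.2],[[0,0,0],[0,0,0],6.2]]'|o
python3 -m pendant '[[[0,0,0],[0,0,0],6.2],[[0,0,0],[0,0,0],6.2],[[0,0,0],[0,0,0.7],6.2],[[0,0,0],[0,0,1.5],6.2],[[0,0,0],[0,0,1],6.2]]'|o
python3 -m pendant '[[[0,0,0],[0,0,0],6.2],[[0,0,0],[0,0,0],3.5],[[0,0,0],[0,0,0],3.5],[[0,0,0],[0,0,0],3.5],[[0,0,0],[0,0,0],3.5]]' 8|o
python3 -m pendant '[[[0,0,0],[0,0,0],3.5],[[0,0,0],[0,0,0],3.5]]'|o
python3 go.py
```

```text
time: 14.28 eef_pos: [434.9, 163.7, 84.3] F [-0.1, -0.0, 0.7] opening: 0.301 grip_force: 0.0 
time: 14.7 eef_pos: [434.5, 163.6, 51.2] F [-0.2, -0.3, -0.2] opening: 0.628 grip_force: 0.0 
time: 15.12 eef_pos: [435.5, 163.8, 53.1] F [-0.9, -0.1, 0.2] opening: 0.428 grip_force: 0.0 
time: 15.28 eef_pos: [435.4, 164.0, 53.0] F [-0.8, 0.3, 1.4] opening: 0.418 grip_force: 8.0 
t15.28 pos [435.35 163.96  52.99] yaw_y -56.1 zaxis [ 1.1e-03  7.0e-04 -1.0e+00] F [-0.82  0.35  1.38] open 0.418 grip 8.0 J [ 0.24 -0.13  2.19  0.    1.08  1.22]
```

```bash
o(){ tr '\n' ' '|sed 's/force: \[/F [/';echo; }
python3 -m pendant '[[[0,0,6],[0,0,0.008],3.5],[[0,0,6],[0,0,0.008],3.5],[[0,0,6],[0,0,0.008],3.5],[[0,0,6],[0,0,0.008],3.5],[[0,0,6],[0,0,0.009],3.5]]'|o
python3 -m pendant '[[[0,0,6],[0,0,0.009],3.5],[[0,0,6],[0,0,0.009],3.5],[[0,0,0],[0,0,0],3.5],[[0,0,0],[0,0,0],3.5]]'|o
python3 go.py
python3 -m pendant '[[[0,0,0],[0,0,0],6.2],[[0,0,0],[0,0,0],6.2],[[0,0,0],[0,0,0],6.2],[[0,0,0],[0,0,0],6.2]]'|o
python3 -m pendant '[[[0,0,0],[0,0,-1.5],6.2],[[0,0,0],[0,0,-1.5],5],[[0,0,0],[0,0,-0.1],0],[[0,0,0],[0,0,0],0],[[0,0,0],[0,0,0],0]]' |o
python3 -m pendant '[[[0,0,0],[0,0,0],0],[[0,0,0],[0,0,0],0],[[0,0,0],[0,0,0],0],[[0,0,0],[0,0,0],0],[[0,0,0],[0,0,0],0]]' |o
python3 go.py 434.8 163.7 80
```

```text
time: 15.7 eef_pos: [435.4, 163.8, 52.6] tool_rot: [-0.0, 1.0, 0.031, 0.001] F [-0.3, 0.9, 1.9] opening: 0.419 grip_force: 8.0 
time: 16.03 eef_pos: [435.4, 163.8, 52.4] tool_rot: [-0.0, 0.998, -0.069, 0.001] F [0.1, 0.2, 4.0] opening: 0.418 grip_force: 8.0 
t16.03 pos [435.44 163.75  52.43] yaw_y -98.0 zaxis [ 1.1e-03  2.0e-04 -1.0e+00] F [0.13 0.17 3.99] open 0.418 grip 8.0 J [ 0.24 -0.13  2.19 -0.    1.08  1.95]
time: 16.37 eef_pos: [434.6, 163.5, 51.3] tool_rot: [0.0, 0.998, -0.07, -0.0] F [0.2, 0.5, 0.0] opening: 0.627 grip_force: 0.0 
time: 16.78 eef_pos: [434.6, 163.6, 82.1] tool_rot: [0.0, 0.997, -0.071, -0.0] F [0.1, -0.7, 0.6] opening: 0.426 grip_force: 0.0 
time: 17.2 eef_pos: [434.8, 163.6, 82.4] tool_rot: [0.0, 0.997, -0.071, -0.0] F [-0.7, 0.2, -0.6] opening: 0.077 grip_force: 0.0 
t17.20 pos [434.75 163.6   82.42] yaw_y -98.1 zaxis [-5.e-04 -1.e-04 -1.e+00] F [-0.72  0.24 -0.65] open 0.077 grip 0.0 J [ 0.24 -0.17  2.17 -0.    1.14  1.96]
shift cm [ 0.003 -0.011  0.242]
```

```bash
o(){ tr '\n' ' '|sed 's/tool_rot.*force: \[/F [/;s/opening.*//';echo; }
python3 -m pendant '[[[0,0,0],[0,0,0.2],0],[[0,0,0],[0,0,0],0],[[0,0,0],[0,0,0.03],0],[[0,0,0],[0,0,0],0]]'|o
python3 -m pendant '[[[0,0,0],[0,0,0.02],0],[[0,0,0],[0,0,0],0],[[0,0,0],[0,0,0],0]]'|o
python3 -m pendant '[[[0,0,0],[0,0,0.02],0],[[0,0,0],[0,0,0],0],[[0,0,0],[0,0,0],0]]'|o
python3 -m pendant '[[[0,0,0],[0,0,0.02],0],[[0,0,0],[0,0,0],0],[[0,0,0],[0,0,0],0]]'|o
python3 -m pendant '[[[0,0,0],[0,0,0.02],0],[[0,0,0],[0,0,0],0],[[0,0,0],[0,0,0],0]]'|o
python3 -m pendant '[[[0,0,0],[0,0,0.02],0],[[0,0,0],[0,0,0],0],[[0,0,0],[0,0,0],0]]'|o
python3 -m pendant '[[[0,0,0],[0,0,0.02],0],[[0,0,0],[0,0,0],0],[[0,0,0],[0,0,0],0]]'|o
python3 -m pendant '[[[0,0,0],[0,0,0.02],0],[[0,0,0],[0,0,0],0],[[0,0,0],[0,0,0],0]]'|o
python3 -m pendant '[[[0,0,0],[0,0,0.02],0],[[0,0,0],[0,0,0],0],[[0,0,0],[0,0,0],0]]'|o
```

```text
time: 17.53 eef_pos: [434.8, 163.6, 80.3] F [-0.2, 0.4, 0.1] 
time: 17.78 eef_pos: [434.9, 163.7, 80.3] F [-0.1, -0.4, 0.4] 
time: 18.03 eef_pos: [434.9, 163.7, 80.0] F [0.3, -0.3, -0.6] 
time: 18.28 eef_pos: [434.9, 163.7, 79.8] F [0.6, -0.1, 0.5] 
time: 18.53 eef_pos: [434.9, 163.7, 79.8] F [-0.7, 0.3, 1.2] 
time: 18.78 eef_pos: [435.0, 163.7, 79.7] F [-1.8, -0.6, 3.4] 
time: 19.03 eef_pos: [435.0, 163.7, 79.7] F [-1.8, -1.0, 4.8] 
time: 19.28 eef_pos: [435.0, 163.7, 79.7] F [-2.3, -1.1, 5.5] 
time: 19.53 eef_pos: [435.0, 163.7, 79.6] F [-3.4, -0.9, 8.3]
```

```bash
o(){ tr '\n' ' '|sed 's/tool_rot.*force: \[/F [/';echo; }
python3 -m pendant '[[[0,0,0],[0,0,-1],0],[[0,0,0],[0,0,-3],0],[[0,0,0],[0,0,-4],4],[[0,0,0],[0,0,-4],4],[[0,0,0],[0,0,-3],4]]'|o
python3 - <<'E'
from h import *;from rig import get_image
a,b=get_image("side"),get_image("top");pickle.dump({"side":a,"top":b},open("im2.pkl","wb"))
crop(a,288,150,50,50,8,"pics/a.png");crop(b,370,205,55,70,8,"pics/b.png")
A,B=cv2.imread("pics/a.png"),cv2.imread("pics/b.png")
o=np.zeros((600,800,3),np.uint8);o[:400,:350]=A[:,50:];o[:560,360:]=B;cv2.imwrite("pics/d2.png",o)
E
```

```text
time: 19.95 eef_pos: [435.7, 163.9, 232.5] F [0.9, -0.3, 0.8] opening: 0.161 grip_force: 0.0
```

View pics/d2.png

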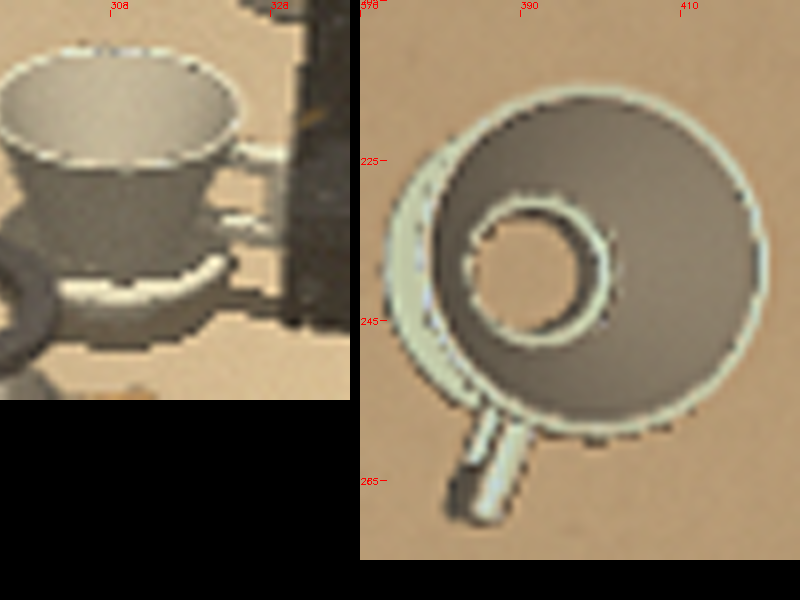

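```bash
python3 - <<'E'
from h import *
T=pickle.load(open("im2.pkl","rb"))["top"];t=lambda u,v:(370+(u-360)/8-.4,205+v/8-.4)
c=onz(T,t(600,260),95);e=onz(T,t(489,518),86);n=onz(T,t(519,428),86);print(c,e,n,"hole",onz(T,t(540,271),8))
for a in(c,n): print(np.degrees(np.arctan2(*(e-a)[[1,0]])),np.hypot(*(e-a)[:2]))
v=e-c;u=v/np.hypot(*v[:2]);print("grip",c+78*u)
E
python3 go.py 421 -249 170 -118
```

```text
[ 489.54375133 -285.90102327   95.        ] [ 409.2510328  -251.31302938   86.        ] [ 437.27192003 -261.41057749   86.        ] hole [ 490.55044722 -288.90058046    8.        ]
156.69489199854684 87.42568256173796
160.1829721864404 29.784737687742133
grip [ 417.90768442 -255.04208749   86.97032291]
t20.05 pos [438.4  164.55 236.32] yaw_y -98.1 zaxis [ 0.0129  0.0032 -0.9999] F [0.88 0.24 1.09] open 0.239 grip 0.0 J [ 0.24 -0.32  2.02 -0.    1.42  1.96]
shift cm [ 4.034 41.219  6.477]
turn deg [-0.4  -0.65 19.88]
```

```bash
python3 -m pendant '[[[0,0,7],[0,1,0],5],[[0,0,7],[0,1,0],5],[[0,0,0.4],[0,0,0],5],[[0,0,0],[0,0,0],5],[[0,0,0],[0,0,0],5]]' 45 >/dev/null
python3 go.py 417.8 -256 110 -112.5
```

```text
t20.47 pos [430.71 144.28 228.17] yaw_y -112.4 zaxis [-8.e-04  2.e-04 -1.e+00] F [ 0.18 -0.06 -0.66] open 0.520 grip 0.0 J [ 0.2  -0.34  2.05  0.    1.43  2.17]
shift cm [14.056 37.503 11.811]
turn deg [0.01 0.04 0.12]
```

```bash
python3 -m pendant '[[[0,0,0],[0.8,2.1,0],5],[[0,0,0],[1.35,3.6,0],5],[[0,0,0],[1.35,3.6,0],5],[[0,0,0],[1.35,3.6,0],5],[[0,0,0],[1.35,3.6,0],5]]' >/dev/null
python3 -m pendant '[[[0,0,0],[1.35,3.6,0],5],[[0,0,0],[1.35,3.6,0],5],[[0,0,0],[1.35,3.6,0],5],[[0,0,0],[1.35,3.6,0],5],[[0,0,0],[1.35,3.6,0],5]]' >/dev/null
python3 -m pendant '[[[0,0,0],[1.1,3,0],5],[[0,0,0],[0,0,3],5],[[0,0,0],[0,0,3],5],[[0,0,0],[0,0,3],5],[[0,0,0],[0,0,0],5]]' >/dev/null
python3 -m pendant '[[[0,0,0],[0,0,0],5],[[0,0,0],[0,0,0],5]]' >/dev/null
python3 go.py 417.8 -256 110 -112.5
python3 - <<'E'
from h import *;from rig import get_image
a,b=get_image("side"),get_image("top");pickle.dump({"side":a,"top":b},open("im3.pkl","wb"))
crop(a,290,130,60,75,7,"pics/a.png");crop(b,355,210,54,80,7,"pics/b.png")
A,B=cv2.imread("pics/a.png"),cv2.imread("pics/b.png")
o=np.zeros((600,800,3),np.uint8);o[:525,:420]=A;o[:560,420:798]=B;cv2.imwrite("pics/d3.png",o)
E
```

```text
t21.88 pos [ 418.03 -256.41  140.3 ] yaw_y -112.4 zaxis [ 0.0015 -0.001  -1.    ] F [0.21 0.38 1.3 ] open 0.526 grip 0.0 J [-0.66 -0.18  2.07  0.    1.24  1.3 ]
shift cm [-0.043 -0.03   3.03 ]
turn deg [ 0.02 -0.1   0.06]
```

View pics/d3.png

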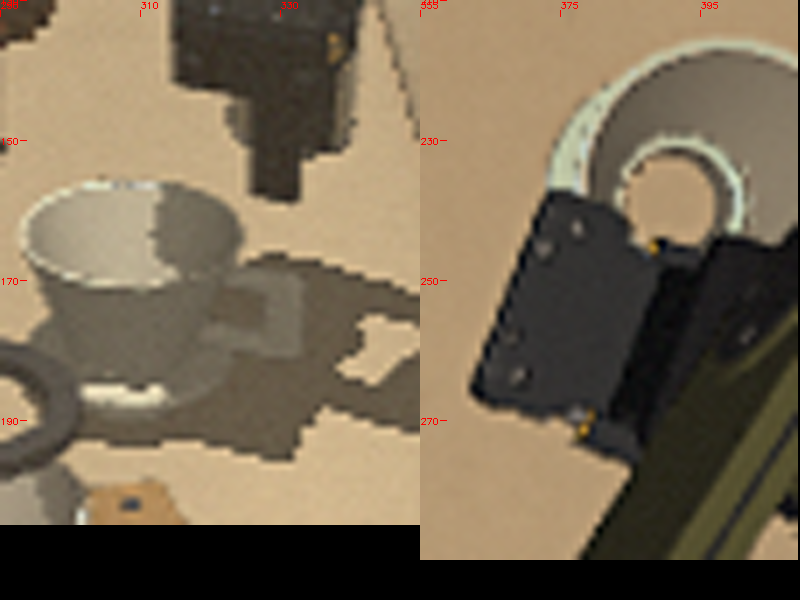

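```bash
python3 - <<'E'
from h import *
d=pickle.load(open("im3.pkl","rb"))
print(proj(d["side"],[[418,-256,64]]),"handle bar seen ~(330.7,174.2)")
print(proj(d["side"],[[418,-256,140.3]]),"tip seen ~")
E
python3 -m pendant '[[[0,0,0],[0,0,3],5],[[0,0,0],[0,0,3],5],[[0,0,0],[0,0,2],5],[[0,0,0],[0,0,1.5],5],[[0,0,0],[0,0,0],5]]' 45
python3 go.py 417.8 -256 45 -112.5
```

```text
[[330.15073136 174.91186798]] handle bar seen ~(330.7,174.2)
[[331.17944782 154.98128731]] tip seen ~
time: 22.4
eef_pos: [416.1, -255.1, 42.2]
tool_rot: [-0.001, 0.981, -0.195, -0.002]
force: [-1.0, -0.1, -1.0]
opening: 0.525
grip_force: 0.0
t22.40 pos [ 416.12 -255.12   42.19] yaw_y -112.5 zaxis [-0.0027  0.0021 -1.    ] F [-0.95 -0.14 -1.02] open 0.525 grip 0.0 J [-0.66 -0.06  2.15 -0.    1.06  1.3 ]
shift cm [ 0.188  0.017 -0.282]
turn deg [-0.05  0.19  0.02]
```

```bash
o(){ tr '\n' ' '|sed 's/force: \[/F [/';echo; }
python3 -m pendant '[[[0,0,0],[0,0,0],0.5],[[0,0,0],[0,0,0],0.5],[[0,0,0],[0,0,0],0.5],[[0,0,0],[0,0,0],0.5],[[0,0,0],[0,0,0],0.5]]' 45|o
python3 -m pendant '[[[0,0,0],[0,0,0],0.5],[[0,0,0],[0,0,0],0.5],[[0,0,0],[0,0,0],0.5]]' 45|o
python3 go.py 417.8 -256 45 -112.5
```

```text
time: 22.82 eef_pos: [417.8, -256.7, 45.1] tool_rot: [0.001, 0.981, -0.195, 0.001] F [-0.5, -0.2, -0.2] opening: 0.232 grip_force: 0.0 
time: 23.07 eef_pos: [417.4, -256.2, 44.3] tool_rot: [0.0, 0.981, -0.195, 0.0] F [-0.3, 1.2, 3.2] opening: 0.112 grip_force: 44.9 
t23.07 pos [ 417.36 -256.21   44.31] yaw_y -112.5 zaxis [ 6.e-04 -2.e-04 -1.e+00] F [-0.25  1.15  3.19] open 0.112 grip 44.9 J [-0.66 -0.06  2.14  0.    1.06  1.3 ]
shift cm [ 0.033 -0.036 -0.068]
turn deg [-0.   -0.04 -0.02]
```

```bash
o(){ tr '\n' ' '|sed 's/force: \[/F [/';echo; }
python3 -m pendant '[[[0,0,0],[0,0,-0.5],0.5],[[0,0,0],[0,0,-1],0.5],[[0,0,0],[0,0,-2],0.5],[[0,0,0],[0,0,-2.5],0.5],[[0,0,0],[0,0,-2.5],0.5]]'|o
python3 -m pendant '[[[0,0,0],[0,0,-2.5],0.5],[[0,0,0],[0,0,-2.5],0.5],[[0,0,0],[0,0,-2.5],0.5],[[0,0,0],[0,0,-2.5],0.5],[[0,0,0],[0,0,-2],0.5]]'|o
python3 -m pendant '[[[0,0,0],[0,0,-1],0.5],[[0,0,0],[0,0,0],0.5],[[0,0,0],[0,0,0],0.5],[[0,0,0],[0,0,0],0.5]]'|o
python3 go.py
python3 - <<'E'
from h import *;from rig import get_image
a,b=get_image("side"),get_image("top");pickle.dump({"side":a,"top":b},open("im4.pkl","wb"))
crop(a,240,60,140,200,3,"pics/a.png");crop(b,245,140,180,150,2,"pics/b.png")
A,B=cv2.imread("pics/a.png"),cv2.imread("pics/b.png")
o=np.zeros((600,800,3),np.uint8);o[:600,:420]=A;o[:300,425:785]=B;cv2.imwrite("pics/d4.png",o)
E
```

```text
time: 23.48 eef_pos: [416.1, -255.5, 129.1] tool_rot: [-0.001, 0.981, -0.195, -0.001] F [0.5, 0.3, -2.5] opening: 0.114 grip_force: 45.0 
time: 23.9 eef_pos: [416.9, -256.1, 251.2] tool_rot: [0.0, 0.981, -0.195, 0.0] F [1.2, 1.1, -3.0] opening: 0.111 grip_force: 45.0 
time: 24.23 eef_pos: [416.2, -255.5, 256.7] tool_rot: [-0.001, 0.981, -0.195, -0.002] F [0.7, -0.5, -3.1] opening: 0.116 grip_force: 45.0 
t24.23 pos [ 416.22 -255.49  256.74] yaw_y -112.5 zaxis [-0.0029  0.0021 -1.    ] F [ 0.67 -0.46 -3.05] open 0.116 grip 45.0 J [-0.66 -0.26  1.95 -0.    1.46  1.3 ]
```

View pics/d4.png

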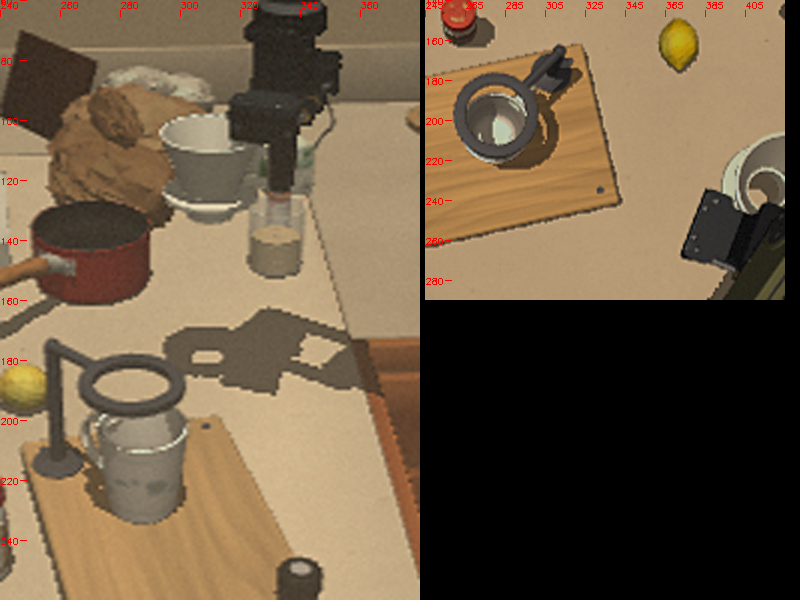

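```bash
o(){ tr '\n' ' '|sed 's/force: \[/F [/';echo; }
python3 -m pendant '[[[0,0,0],[-0.1,-1,0],0.5],[[0,0,0],[-0.2,-2,0],0.5],[[0,0,0],[-0.28,-2.5,0],0.5],[[0,0,0],[-0.28,-2.5,0],0.5],[[0,0,0],[-0.28,-2.5,0],0.5]]'|o
python3 -m pendant '[[[0,0,0],[-0.28,-2.5,0],0.5],[[0,0,0],[-0.28,-2.5,0],0.5],[[0,0,0],[-0.28,-2.5,0],0.5],[[0,0,0],[-0.28,-2.5,0],0.5],[[0,0,0],[-0.28,-2.5,0],0.5]]'|o
python3 -m pendant '[[[0,0,0],[-0.28,-2.5,0],0.5],[[0,0,0],[-0.28,-2.5,0],0.5],[[0,0,0],[-0.2,-2,0],0.5],[[0,0,0],[-0.1,-1,0],0.5],[[0,0,0],[0,0,0],0.5]]'|o
python3 -m pendant '[[[0,0,0],[0,0,0],0.5],[[0,0,0],[0,0,0],0.5],[[0,0,0],[0,0,0],0.5],[[0,0,0],[0,0,0],0.5]]'|o
python3 go.py 505.1 44.3 240 -112.5
python3 - <<'E'
from h import *;from rig import get_image
a,b=get_image("side"),get_image("top");pickle.dump({"side":a,"top":b},open("im5.pkl","wb"))
crop(a,240,130,100,120,5,"pics/a.png");crop(b,240,145,80,90,3,"pics/b.png")
A,B=cv2.imread("pics/a.png"),cv2.imread("pics/b.png")
o=np.zeros((600,800,3),np.uint8);o[:600,:500]=A;o[:270,510:750]=B;cv2.imwrite("pics/d5.png",o)
E
```

```text
time: 24.75 eef_pos: [446.6, -153.0, 257.9] tool_rot: [-0.0, 0.981, -0.195, -0.001] F [-0.0, -0.5, -3.0] opening: 0.114 grip_force: 45.0 
time: 25.17 eef_pos: [481.4, -31.8, 258.0] tool_rot: [-0.0, 0.981, -0.195, -0.001] F [-0.1, 0.2, -3.0] opening: 0.118 grip_force: 45.0 
time: 25.58 eef_pos: [504.2, 45.3, 258.0] tool_rot: [-0.0, 0.981, -0.194, -0.001] F [-1.2, -0.1, -3.2] opening: 0.111 grip_force: 45.0 
time: 25.92 eef_pos: [504.2, 42.4, 258.9] tool_rot: [0.0, 0.981, -0.196, 0.0] F [-0.7, 0.3, -2.8] opening: 0.111 grip_force: 45.0 
t25.92 pos [504.24  42.36 258.85] yaw_y -112.6 zaxis [ 0.e+00 -2.e-04 -1.e+00] F [-0.71  0.29 -2.81] open 0.111 grip 45.0 J [-0.02 -0.22  1.91 -0.    1.45  1.94]
shift cm [ 0.005 -0.212  1.885]
turn deg [ 0.01 -0.01 -0.11]
```

View pics/d5.png

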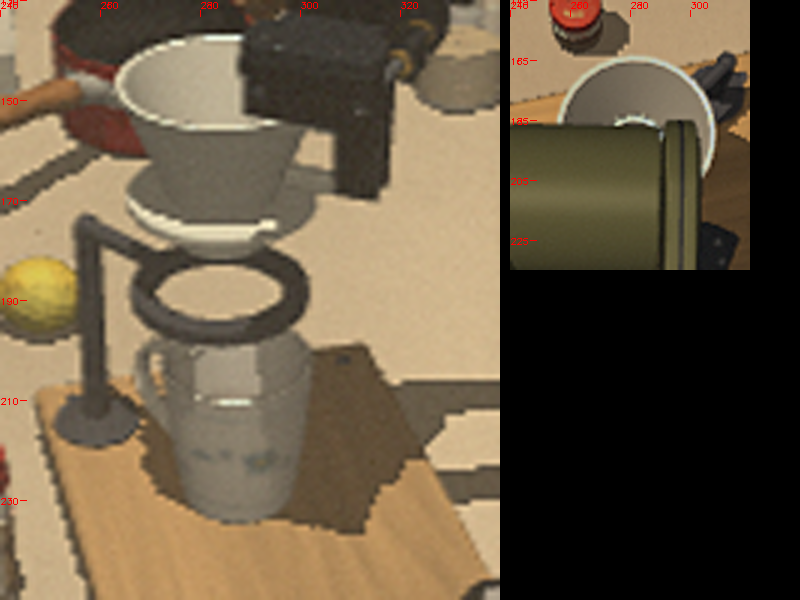

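```bash
python3 - <<'E'
from h import *
d=pickle.load(open("im5.pkl","rb"))
for p in [(576.3,12.4,240),(576.3,12.4,309),(577.2,14.3,185)]: print(p,proj(d["side"],[p]).round(1),proj(d["top"],[p]).round(1))
E
python3 -m pendant '[[[0,0,0],[0,-0.2,0.5],0.5],[[0,0,0],[0,0,0.8],0.5],[[0,0,0],[0,0,0.5],0.5],[[0,0,0],[0,0,0],0.5],[[0,0,0],[0,0,0],0.5]]' >/dev/null
python3 go.py 505.1 44.3 208 -112.5
```

```text
(576.3, 12.4, 240) [[284.3 169.3]] [[281.4 193.9]]
(576.3, 12.4, 309) [[284.  146.3]] [[281.9 189. ]]
(577.2, 14.3, 185) [[284.2 187. ]] [[280.2 196.9]]
t26.43 pos [504.64  45.12 239.77] yaw_y -112.5 zaxis [-0.0018  0.     -1.    ] F [-0.3  -0.58 -2.63] open 0.114 grip 45.0 J [-0.02 -0.21  1.93 -0.    1.42  1.95]
shift cm [0.08  0.056 3.177]
turn deg [ 0.04  0.1  -0.01]
```

```bash
o(){ tr '\n' ' '|sed 's/tool_rot.*force: \[/F [/';echo; }
python3 -m pendant '[[[0,0,0],[0.05,0.04,0.6],0.5],[[0,0,0],[0,0,0.7],0.5],[[0,0,0],[0,0,0.6],0.5],[[0,0,0],[0,0,0.4],0.5],[[0,0,0],[0,0,0],0.5]]'|o
python3 -m pendant '[[[0,0,0],[0,0,0.3],0.5],[[0,0,0],[0,0,0.2],0.5],[[0,0,0],[0,0,0.1],0.5],[[0,0,0],[0,0,0],0.5]]'|o
python3 -m pendant '[[[0,0,0],[0,0,0.1],0.5],[[0,0,0],[0,0,0],0.5],[[0,0,0],[0,0,0],0.5]]'|o
python3 go.py 505.1 44.3 207.3 -112.5
```

```text
time: 26.85 eef_pos: [504.6, 44.6, 216.1] F [-0.3, 0.5, -3.4] opening: 0.113 grip_force: 45.0 
time: 27.18 eef_pos: [505.4, 44.6, 211.7] F [0.9, -0.6, -2.7] opening: 0.116 grip_force: 45.0 
time: 27.43 eef_pos: [505.5, 44.5, 210.9] F [-0.2, 0.2, -1.5] opening: 0.116 grip_force: 45.0 
t27.43 pos [505.51  44.55 210.92] yaw_y -112.5 zaxis [ 2.e-04 -0.e+00 -1.e+00] F [-0.22  0.17 -1.54] open 0.116 grip 45.0 J [-0.02 -0.2   1.97 -0.    1.37  1.95]
shift cm [-0.028  0.039  0.362]
turn deg [-0.   -0.01 -0.02]
```

```bash
o(){ tr '\n' ' '|sed 's/tool_rot.*force: \[/F [/';echo; }
python3 -m pendant '[[[0,0,0],[0,0,0.05],0.5],[[0,0,0],[0,0,0],0.5],[[0,0,0],[0,0,0],0.5]]'|o
python3 -m pendant '[[[0,0,0],[0,0,0.05],0.5],[[0,0,0],[0,0,0],0.5],[[0,0,0],[0,0,0],0.5]]'|o
python3 -m pendant '[[[0,0,0],[0,0,0.05],0.5],[[0,0,0],[0,0,0],0.5],[[0,0,0],[0,0,0],0.5]]'|o
python3 -m pendant '[[[0,0,0],[0,0,0.05],0.5],[[0,0,0],[0,0,0],0.5],[[0,0,0],[0,0,0],0.5]]'|o
python3 - <<'E'
from h import *;from rig import get_image
a,b=get_image("side"),get_image("top");pickle.dump({"side":a,"top":b},open("im6.pkl","wb"))
crop(a,240,140,100,120,5,"pics/d6.png")
E
```

```text
time: 27.68 eef_pos: [505.5, 44.6, 210.4] F [0.0, 0.9, -2.8] opening: 0.114 grip_force: 45.0 
time: 27.93 eef_pos: [505.5, 44.6, 209.8] F [-0.2, -0.5, -2.8] opening: 0.114 grip_force: 45.0 
time: 28.18 eef_pos: [505.4, 44.5, 209.3] F [0.2, 0.1, -3.6] opening: 0.116 grip_force: 45.0 
time: 28.43 eef_pos: [505.4, 44.6, 208.8] F [-0.2, 0.7, -2.7] opening: 0.116 grip_force: 45.0
```

View pics/d6.png

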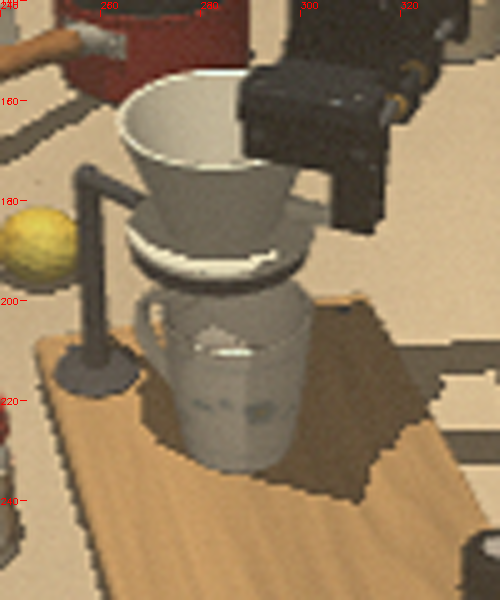

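The picture shows the spigot entering the ring, with the flange at about (283,190) just above it and the mug still standing. I'll keep lowering.

```bash
o(){ tr '\n' ' '|sed 's/tool_rot.*force: \[/F [/';echo; }
python3 -m pendant '[[[0,0,0],[0,0,0.05],0.5],[[0,0,0],[0,0,0],0.5],[[0,0,0],[0,0,0],0.5]]'|o
python3 -m pendant '[[[0,0,0],[0,0,0.05],0.5],[[0,0,0],[0,0,0],0.5],[[0,0,0],[0,0,0],0.5]]'|o
python3 -m pendant '[[[0,0,0],[0,0,0.05],0.5],[[0,0,0],[0,0,0],0.5],[[0,0,0],[0,0,0],0.5]]'|o
python3 -m pendant '[[[0,0,0],[0,0,0.04],0.5],[[0,0,0],[0,0,0],0.5],[[0,0,0],[0,0,0],0.5]]'|o
```

```text
time: 28.78 eef_pos: [505.4, 44.6, 208.3] F [-0.4, 0.1, -2.2] opening: 0.115 grip_force: 45.0 
time: 29.03 eef_pos: [505.4, 44.6, 207.8] F [-1.2, -0.4, -3.0] opening: 0.112 grip_force: 45.0 
time: 29.28 eef_pos: [505.5, 44.6, 207.4] F [0.4, 0.4, -2.1] opening: 0.113 grip_force: 45.0 
time: 29.53 eef_pos: [505.5, 44.6, 207.4] F [-1.9, 0.5, 0.7] opening: 0.115 grip_force: 45.0
```

```bash
o(){ tr '\n' ' '|sed 's/tool_rot.*force: \[/F [/';echo; }
python3 -m pendant '[[[0,0,0],[0,0,0],0.5],[[0,0,0],[0,0,0],0.5],[[0,0,0],[0,0,0],0.5]]' 5|o
python3 -m pendant '[[[0,0,0],[0,0,0],1.6],[[0,0,0],[0,0,0],3],[[0,0,0],[0,0,0],4.5],[[0,0,0],[0,0,0],5],[[0,0,0],[0,0,0],5]]'|o
python3 -m pendant '[[[0,0,0],[0,0,0],5],[[0,0,0],[0,0,0],5],[[0,0,0],[0,0,-1],5],[[0,0,0],[0,0,-2],5],[[0,0,0],[0,0,-3],5]]'|o
python3 -m pendant '[[[0,0,0],[-2,0,-3],5],[[0,0,0],[-3,0,-2],5],[[0,0,0],[-4,0,0],5],[[0,0,0],[-4,0,0],5],[[0,0,0],[-4,0,0],5]]'|o
python3 -m pendant '[[[0,0,0],[0,-4,0],5],[[0,0,0],[0,-4,0],5],[[0,0,0],[0,-4,0],5],[[0,0,0],[0,-4,0],5],[[0,0,0],[0,-4,0],5]]'|o
python3 -m pendant '[[[0,0,0],[0,-4,0],5],[[0,0,0],[0,-4,0],5],[[0,0,0],[0,-4,0],5],[[0,0,0],[0,0,0],5],[[0,0,0],[0,0,0],5]]'|o
python3 - <<'E'
from h import *;from rig import get_image
a,b=get_image("side"),get_image("top");pickle.dump({"side":a,"top":b},open("im7.pkl","wb"))
crop(a,235,145,130,145,4,"pics/a.png");crop(b,205,155,135,120,2,"pics/b.png")
A,B=cv2.imread("pics/a.png"),cv2.imread("pics/b.png")
o=np.zeros((600,800,3),np.uint8);o[:580,:520]=A;o[:240,525:795]=B;cv2.imwrite("pics/d7.png",o)
E
```

```text
time: 29.78 eef_pos: [505.8, 44.6, 207.4] F [-1.2, 0.7, 1.2] opening: 0.116 grip_force: 5.0 
time: 30.2 eef_pos: [505.5, 44.5, 206.9] F [-0.5, -0.2, -1.1] opening: 0.389 grip_force: 0.0 
time: 30.62 eef_pos: [503.8, 44.6, 265.1] F [0.7, -0.1, -0.2] opening: 0.527 grip_force: 0.0 
time: 31.03 eef_pos: [347.1, 109.9, 318.3] F [-0.2, 1.1, 0.3] opening: 0.525 grip_force: 0.0 
time: 31.45 eef_pos: [425.2, 296.5, 318.4] F [0.0, -1.5, 0.3] opening: 0.526 grip_force: 0.0 
time: 31.87 eef_pos: [471.1, 406.7, 315.7] F [-0.6, -0.9, -0.5] opening: 0.523 grip_force: 0.0
```

View pics/d7.png

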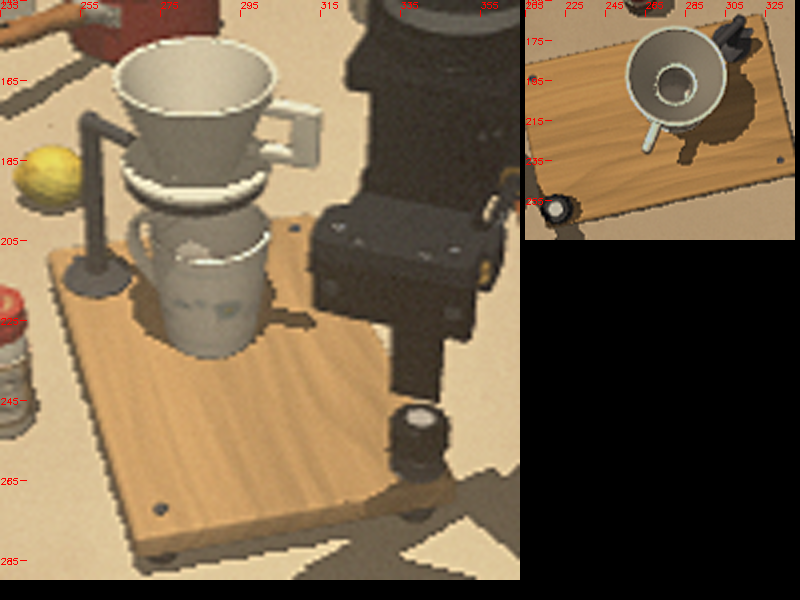

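```bash
python3 -c "
from rig import job_done;print(job_done())"
```

```text
the job is handed in; nothing more can be done
None
```

The job is handed in at about 32 s, but the foot's load is my estimate: I turned it 162° and a 5–8 N push no longer moved it, suggesting a light share of about 2 N. In the last picture the dripper sits flat in the ring and the mug is upright, but I viewed 11 pictures against the limit of 10.

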